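# Open the guarded inlet of a food warmer's connection box

## Robot

A 6-joint arm with a two-finger parallel gripper is mounted at the origin on the work surface. World frame = base frame: x ahead of the robot, y to its left, z up, the work surface at z = 0. Lengths are in mm, angles in rad, forces in N, time in s.
With the tool pointing down it reaches from about 400 to 925 mm from the base axis. Payload 12.5 kg.
Tool frame: the origin (TCP) lies at the very end of the fingers, on their centre line; the grasp point (between the pads) lies 19 mm behind it; z points along the fingers, y is the direction in which the jaws open and shut (so a half turn about z gives the same grasp; the last joint's range is limited). The gripper opens to 95 mm and grips with 3 to 60 N. Pads are 20 mm wide; open, the fingers measure 119 mm over their backs; the gripper's body (75 mm by 180 mm) begins 59 mm behind the grasp point.
Start: joints at [1.135, 0.491, 1.559, -0, 1.092, -0.106], TCP at [202.392, 591.341, 214.661] pointing down, gripper open.
Joint ranges: [-3.1, 3.1], [-0.84, 2.19], [0.05, 2.79], [-1.13, 4.28], [0.06, 2.93], [-2.69, 2.69]. Speed limits (rad/s): [2.22, 2.22, 2.79, 3.14, 3.14, 3.14].

## Interface

Orientations are given as [roll, pitch, yaw] about the fixed x, y, z axes, in that order (R = Rz(yaw) Ry(pitch) Rx(roll)).
In Python, from cell import env gives the robot as it stands. The module is installed in compiled form; this text tells all that it offers.
- The arm moves only by the tool arm_command, never from a script. Its argument "deltas" is a list that holds one entry, the list of rows, each a list of 5 numbers: the closure, from 0 (fully open) to 1 (shut), then the shift along the world's x, y, z as a fraction of full scale, then the turn about the world's z as a fraction of full scale. In form: [[[grip, dx, dy, dz, twist], ...]]. A call has 1 to 12 rows; each row shifts and turns the pose as measured when the row begins; what a row does not reach is not made up. Full scale, the value 1, is 100 mm for a shift and pi/4 rad for a turn. A row lasts 1/12 s, in which the tool goes at most 41.7 mm and 7.16 degrees, less where a joint would pass 70% of its speed; a pose out of reach is approached as far as the arm can. A call with a number of a shift or a turn outside -1 to 1 is refused whole. A call with a gripper value outside its range is refused whole. The fingers move at their own pace and stop on an object; the grip force is fixed at half the most. Time passes only in rows, so rows that do not move let the fingers close. It gives the time, the measured TCP pose, the force and the opening at its end, in the units of the state.
- env.state(): the state, without advancing time (a new reading comes with each control period).
- env.read_camera(name): name is "side" or "top" or "wrist"; returns a dict with "frame" (384x512x3 uint8, red, green, blue), "fx", "fy", "cx", "cy" (pixels), "R" (3x3) and "t" (3): a world point X has camera coordinates R X + t; the wrist camera has in their place "tool_from_camera" (4x4, takes a point from camera to tool coordinates, whose origin is the TCP and whose axes are the flange's). Camera axes: x right, y down, z forward; pixel columns grow to the right and rows downward; lengths in mm; the calibration is good to about 2 mm. The wrist camera is an equidistant fisheye: a pixel r from the principal point sees the ray r / f radians off the axis. A picture is of the moment at which its call begins: read the wrist's pose just before it. There is no depth.
- env.job_done(): hands the job in, once; it reports no verdict.
The state is a dict: "t": time; "joints": joint angles; "qvel": joint speeds; "tau": joint torques, N m; "eef_pos": TCP position; "tcp_rot": TCP orientation; "ft_force": force on the tool from outside, world axes, zero at the start; "moment": the same for the moment, N m; "opening": opening from 0.0 (shut) to 1.0 (fully open).
Only numpy, scipy, OpenCV 4.12 (cv2) and the standard library are available. Lean on these libraries where they do the work, as an engineer would, in place of code of your own. Each camera call takes 0.05 s, during which the arm holds its last target.

## Task

Slide the wire guard on the metal connection box all the way to its far stop so that the brass wing cap underneath is uncovered, and leave it there. Then unscrew the wing cap: nobody knows whether this inlet has a right-hand or a left-hand thread, so try one way and, if it jams, the other. Lift the cap well clear of its inlet (at least 6 cm up) and finish while still holding it in the air in the gripper; leave the wrench, the spare knob and the steel pan where they are.

Things in the scene. Friction and masses are not known exactly. Their poses are not given: they have to be found in the camera images.
- box: Aluminium connection box, 150 (its x) x 300 (its y) x 70 mm, fixed to the bench; origin at the centre of its underside, z up. On top, at box x = 0, y = -95 mm, the inlet with the wing cap; at x = 0, y = +35 mm a square black terminal housing 60 x 60 x 36 mm, fixed, not part of the job. Two rails for the guard run along y at x = +-50 mm
- guard (a joint): Wire guard on its rails, in m: 0 = over the cap, 0.13 = at the far stop (moved along the box's +y), cap uncovered. About 3 N of friction, stays where it is left. The guard is a wire cage 106 (x) x 94 (y) mm; its roof's top is 81 mm above the box's top (151 mm above the bench)
- guard_handle (a point): Point in the middle of the guard's handle: a black upright plate 52 mm along box x, 14 mm thick along box y, 38 mm high, on the roof wires at the +y end of the guard. The point is 19 mm above the roof's top, 16 mm below the plate's top, 42 mm to box +y of the guard's middle. Axes as the box's; moves with the guard
- cap_wing (a point): Centre of the wing (grip bar) on top of the brass cap: 48 mm long along this point's x, 13 mm thick along its y, 27 mm high. At the start it lies along the box's x within 3 degrees, cap axis vertical. Below the wing the cap is a round drum of 58 mm diameter, 34 mm high; its underside is 46.5 mm below this point. About 0.16 kg
- seat (a point): Middle of the inlet's flat seat, 76 mm above the bench, under the screwed-on cap. Hidden quick thread: one way (unknown, varies) the cap jams after about 4 degrees; the other way it turns easily, without rising, about 60 degrees to an end stop, and from 50 degrees on lifts straight off (22 mm up to be clear). Before that 2 mm of play upwards. Fixed to the box, axes as the box's
- wrench: Steel wrench lying on the bench, about 180 mm long; bystander, origin under its middle
- pan: Open steel food pan 108 x 176 x 65 mm standing on the bench; bystander, origin at the centre of its underside
- knob_spare: Loose black control knob, 48 mm diameter, 24 mm high, on the bench; bystander, origin at the centre of its underside
Things that resemble listed ones, but are neither listed nor needed, are in the scene too. There is more than one size of the part that bears cap_wing; the job needs the middle-sized.

How it is judged (in metres and radians):
On the way, in this order (a step that is already met when the one before it is completed fails the run):
1. the guard is at its far stop while the cap is still on the inlet (value of joint guard above 0.122 m and z of cap_wing in the frame of seat below 0.055 m), for 0.2 s.
2. the cap has come off the inlet in the fingers (z of cap_wing in the frame of seat above 0.075 m and contact force between the fingers and cap above 1 N), for 0.1 s.
At the end, for the whole second after the job is handed in: The cap is held still (under 30 mm/s) in the fingers with the middle of its wing over 100 mm above the seat (about 54 mm above where it started, so a lift of 60 mm does), touching neither box nor guard; the guard is within 10 mm of its far stop (z of cap_wing in the frame of seat above 0.1 m and contact force between the fingers and cap above 1 N and contact force between cap and box below 0.2 N and linear speed of cap below 0.03 m/s and value of joint guard above 0.12 m); the arm keeps its last pose, push and grip.
It fails at once if the wrench is moved by more than 25 mm (distance of wrench from where it was at the start of the episode above 0.025 m).
It fails at once if the pan is moved by more than 25 mm (distance of pan from where it was at the start of the episode above 0.025 m).
It fails at once if the spare knob is moved by more than 25 mm (distance of knob_spare from where it was at the start of the episode above 0.025 m).
It also fails if it takes over 58 s, if anything falls off the work surface, if the arm or the gripper's body presses on something with over 40 N, if the wrist force passes 120 N, or if a joint passes its speed limit or range.

## Working session

There is one attempt and no reset: what is moved stays moved. The work goes in short steps, Python scripts to look and compute and a tool call to move; the robot and the scene stay as the last step left them, time stands still between calls to the robot, and variables do not carry over. Pictures are saved under pics/ and viewed, and the job is handed in when it is done.

Besides the shell and the picture viewer there is one more tool, called after ">>>" by a JSON object that holds its "op" and its "data". arm_command: Moves the arm, as the interface text tells. Its arguments: {"type":"object","properties":{"deltas":{"type":"array","items":{"type":"array","items":{"type":"array","items":{"type":"number","minimum":-1,"maximum":1}}}}},"required":["deltas"]}

```bash
mkdir -p pics; cat > h.py <<'E'
from cell import env
import numpy as np, cv2, json
def snap(n,tag):
    s=env.state(); c=env.read_camera(n)
    cv2.imwrite(f'pics/{tag}.png',cv2.cvtColor(c['frame'],cv2.COLOR_RGB2BGR))
    d={k:np.array(v).tolist() for k,v in c.items() if k!='frame'}; d['eef']=np.array(s['eef_pos']).tolist(); d['rot']=np.array(s['tcp_rot']).tolist()
    json.dump(d,open(f'pics/{tag}.json','w')); return s,c
def ray(tag,u,v):
    d=json.load(open(f'pics/{tag}.json'));R=np.array(d['R']);t=np.array(d['t'])
    return -R.T@t, R.T@np.array([(u-d['cx'])/d['fx'],(v-d['cy'])/d['fy'],1])
def onz(tag,u,v,z):
    o,r=ray(tag,u,v); return (o+r*(z-o[2])/r[2]).round(1)
def proj(tag,X):
    d=json.load(open(f'pics/{tag}.json'));p=np.array(d['R'])@np.array(X)+np.array(d['t'])
    return (p[0]/p[2]*d['fx']+d['cx']).round(1),(p[1]/p[2]*d['fy']+d['cy']).round(1)
E
python3 - <<'E'
from h import *
for n in('side','top','wrist'):
    s,c=snap(n,n+'0')
print(s)
E
```

```text
{'t': 0.1, 'joints': array([ 1.13544612e+00,  4.91487009e-01,  1.55936557e+00, -2.40877694e-06,
        1.09168713e+00, -1.05604930e-01]), 'qvel': array([ 0.0011018 , -0.00149096, -0.00221575, -0.00045066,  0.00038142,
        0.00107751]), 'tau': array([ 3.13553901e-03, -6.13622403e+01, -2.58608276e+01,  6.94357767e-02,
        4.70448879e-02, -7.29862131e-05]), 'eef_pos': array([202.2733476 , 591.1516768 , 214.13570349]), 'tcp_rot': array([-3.14065064e+00, -9.77039125e-05,  2.81184844e+00]), 'ft_force': array([-0.12486884,  0.23727636, -0.26897824]), 'moment': array([ 0.03191832, -0.00122683,  0.01469986]), 'opening': 0.9997154420005566}
```

View pics/side0.png

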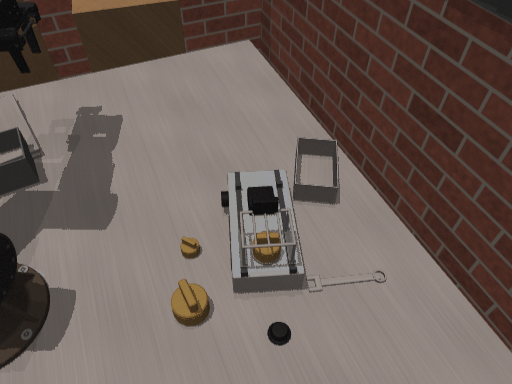

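View pics/top0.png

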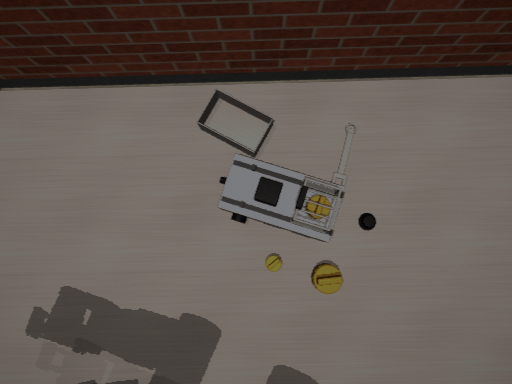

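View pics/wrist0.png

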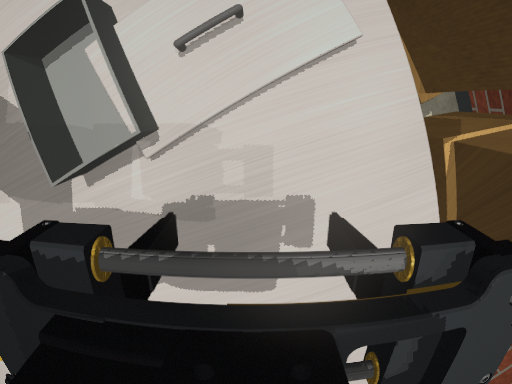

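The side view shows the box at about (262,228) with the guard and cap near (266,245). In the top view the box centre is about (281,197) and the cap about (319,206). I'll enlarge both.

```bash
python3 - <<'E'
import cv2
i=cv2.imread('pics/top0.png')[140:250,210:390]
cv2.imwrite('pics/top0c.png',cv2.resize(i*1,None,fx=4.4,fy=4.4,interpolation=cv2.INTER_CUBIC))
i=cv2.imread('pics/side0.png')[160:295,210:350]
cv2.imwrite('pics/side0c.png',cv2.resize(i,None,fx=4.4,fy=4.4,interpolation=cv2.INTER_CUBIC))
from h import *
for n in('top0','side0'):
  d=json.load(open(f'pics/{n}.json'));print(d['fx'],d['cx'],d['cy'],ray(n,256,192))
E
```

```text
362.27195752194706 257.87670617410254 190.42319875228094 (array([507.01454596,  14.2775695 , 998.27840464]), array([ 0.1232811 ,  0.01697405, -0.99224968]))
394.90806715133084 250.50309317272692 192.26503818430518 (array([ 370.26057843, -527.77038318,  792.94332662]), array([ 0.26860321,  0.59753969, -0.75564068]))
```

View pics/top0c.png

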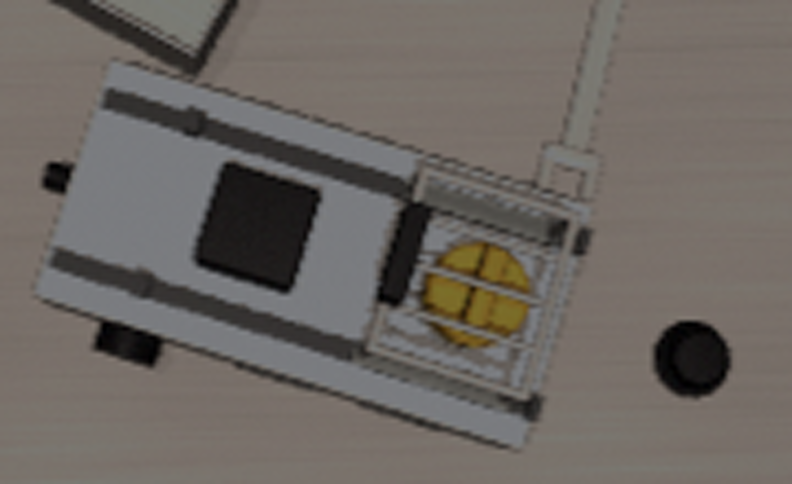

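View pics/side0c.png

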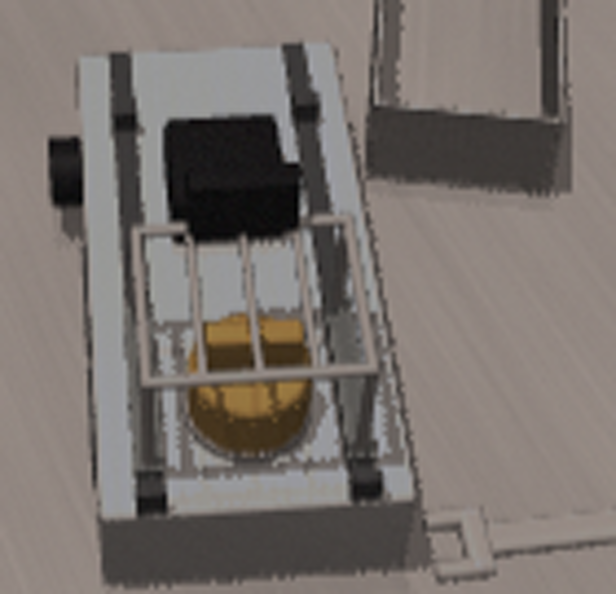

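```bash
cat >> h.py <<'E'
def tw(u,v): return 210+(u+.5)/4.4-.5, 140+(v+.5)/4.4-.5
def sw(u,v): return 210+(u+.5)/4.4-.5, 160+(v+.5)/4.4-.5
E
python3 - <<'E'
from h import *
from scipy.optimize import least_squares
T=[tw(*p) for p in[(112,60),(590,208),(522,450),(35,297)]]
S=[sw(*p) for p in[(330,44),(413,500),(103,518),(78,58)]]
for t,s in zip(T,S): print(onz('top0',*t,70),onz('side0',*s,70))
# corners box frame: far(+y),(?)
C=[(75,150),(75,-150),(-75,-150),(-75,150)]
def P(p,x,y,z):
    c,s=np.cos(p[2]),np.sin(p[2]);return [p[0]+c*x-s*y,p[1]+s*x+c*y,z]
def f(p):
    r=[]
    for k,(x,y) in enumerate(C):
        X=P(p,x,y,70)
        r+=list(np.array(proj('top0',X))-T[k])+list(np.array(proj('side0',X))-S[k])
    return r
a=least_squares(f,[550,0,0.2]);p=a.x;print(p,np.degrees(p[2]),np.round(a.fun,1).reshape(-1,4))
def P2(x,y,z):return np.round(P(p,x,y,z),1)
print('cap',P2(0,-95,122.5),'handle0',P2(0,-53,170),'handle1',P2(0,77,170))
for n,o,sc in(('top0',(210,140),4.4),('side0',(210,160),4.4)):
  for X in(P2(0,-53,189),P2(0,-95,136),P2(0,35,106),P2(0,-95,110)):
    q=proj(n,X);print(n,X,[(q[i]-o[i])*sc for i in(0,1)])
print('ydir',-np.sin(p[2]),np.cos(p[2]))
E
```

```text
[726.   82.8  70. ] [724.5  84.6  70. ]
[ 630.2 -196.2   70. ] [ 628.9 -197.    70. ]
[ 490.8 -149.9   70. ] [ 492.1 -149.1   70. ]
[585.5 129.9  70. ] [586.2 131.2  70. ]
[5.5e+02 0.0e+00 2.0e-01] 11.459155902616466 [[-30.   50.9 -58.8  -5.6]
 [-25.3  -8.2  -4.1 -28.4]
 [  4.4  -6.3   8.8   2.8]
 [ -0.5  54.9 -53.6  15.9]]
cap [568.9 -93.1 122.5] handle0 [560.5 -51.9 170. ] handle1 [534.7  75.5 170. ]
top0 [560.5 -51.9 189. ] [np.float64(362.12000000000006), np.float64(317.24)]
top0 [568.9 -93.1 136. ] [np.float64(429.88), np.float64(306.67999999999995)]
top0 [543.   34.3 106. ] [np.float64(196.67999999999998), np.float64(362.12000000000006)]
top0 [568.9 -93.1 110. ] [np.float64(424.1599999999999), np.float64(309.76000000000005)]
side0 [560.5 -51.9 189. ] [np.float64(154.87999999999997), np.float64(159.27999999999997)]
side0 [568.9 -93.1 136. ] [np.float64(206.35999999999993), np.float64(289.5200000000001)]
side0 [543.   34.3 106. ] [np.float64(61.60000000000001), np.float64(156.20000000000002)]
side0 [568.9 -93.1 110. ] [np.float64(205.92000000000007), np.float64(321.64)]
ydir -0.19866933079506122 0.9800665778412416
```

```bash
python3 - <<'E'
from h import *
from scipy.optimize import least_squares
C=[(75,150),(75,-150),(-75,-150),(-75,150)]
W=np.array([[726,82.8],[630.2,-196.2],[490.8,-149.9],[585.5,129.9]]);V=np.array([[724.5,84.6],[628.9,-197],[492.1,-149.1],[586.2,131.2]])
def P(p,x,y):
    c,s=np.cos(p[2]),np.sin(p[2]);return np.array([p[0]+c*x-s*y,p[1]+s*x+c*y])
a=least_squares(lambda p:np.concatenate([P(p,*c)-m for c,m in zip(C,(W+V)/2)]),[600,-30,-.3]);p=a.x
print(p,np.degrees(p[2]),a.fun.round(1))
def P2(x,y,z):return [*P(p,x,y).round(1),z]
for nm,X in dict(handletop=P2(0,-53,186),wingtop=P2(0,-95,136),housing=P2(0,35,106),drum=P2(0,-95,109),handle1=P2(0,77,170)).items():
  for n,o in(('top0',(210,140)),('side0',(210,160))):
    q=proj(n,X);print(nm,n,X,[round((q[i]-o[i])*4.4) for i in(0,1)])
i=cv2.imread('pics/top0.png')
for (u,v) in [(348,127),(338,180),(367,221)]: print(onz('top0',u,v,5))
E
```

```text
[ 6.08025000e+02 -3.29625000e+01 -3.26944616e-01] -18.732546632331726 [ 2.   1.3  1.3 -2.5 -2.6 -1.4 -0.7  2.6]
handletop top0 [np.float64(591.0), np.float64(-83.2), 186] [421, 257]
handletop side0 [np.float64(591.0), np.float64(-83.2), 186] [244, 192]
wingtop top0 [np.float64(577.5), np.float64(-122.9), 136] [484, 290]
wingtop side0 [np.float64(577.5), np.float64(-122.9), 136] [250, 332]
housing top0 [np.float64(619.3), np.float64(0.2), 106] [254, 225]
housing side0 [np.float64(619.3), np.float64(0.2), 106] [223, 158]
drum top0 [np.float64(577.5), np.float64(-122.9), 109] [477, 293]
drum side0 [np.float64(577.5), np.float64(-122.9), 109] [248, 365]
handle1 top0 [np.float64(632.8), np.float64(40.0), 170] [180, 186]
handle1 side0 [np.float64(632.8), np.float64(40.0), 170] [218, 14]
[ 808.7 -231.9    5. ]
[ 658.5 -196.2    5. ]
[ 543.7 -269.3    5. ]
```

The box fit is centre (608,-33) with yaw -18.7°, and the projected cap and handle match the pictures. The jaws already lie along the box's y. I'll push the handle with closed fingers from its -y side.

>>> {"op": "arm_command", "data": {"deltas": [[[1,0.3,-0.28,0,0],[1,0.3,-0.28,0,0],[1,0.3,-0.28,0,0],[1,0.3,-0.28,0,0],[1,0.3,-0.28,0,0],[1,0.3,-0.28,0,0],[1,0.3,-0.28,0,0],[1,0.3,-0.28,0,0],[1,0.3,-0.28,0,0],[1,0.3,-0.28,0,0],[1,0.3,-0.28,0,0],[1,0.3,-0.28,0,0]]]}}

```text
t: 1.15
eef_pos: [561.4, 248.7, 211.9]
tcp_rot: [-3.139, -0.003, 2.824]
ft_force: [-0.1, 0.3, 0.3]
opening: 0.218
```

>>> {"op": "arm_command", "data": {"deltas": [[[1,0.02,-0.38,0,0],[1,0.02,-0.38,0,0],[1,0.02,-0.38,0,0],[1,0.02,-0.38,0,0],[1,0.02,-0.38,0,0],[1,0.02,-0.38,0,0],[1,0.02,-0.38,0,0],[1,0.02,-0.38,0,0],[1,0.02,-0.38,0,0],[1,0,-0.2,0,0],[1,0,-0.05,0,0],[1,0,0,0,0]]]}}

```text
t: 2.15
eef_pos: [581.7, -143.2, 207.9]
tcp_rot: [-3.138, -0.006, 2.816]
ft_force: [0.3, 1.1, 0.3]
opening: 0.005
```

```bash
python3 - <<'E'
from h import *
s,c=snap('wrist','w1');print(s['eef_pos'],s['tcp_rot'],s['opening'])
s,c=snap('top','t1');s,c=snap('side','s1')
a=cv2.imread('pics/t1.png')[140:250,210:390];b=cv2.imread('pics/s1.png')[140:295,180:350]
cv2.imwrite('pics/ts1.png',np.vstack([cv2.resize(a,(491,300)),cv2.resize(b,(491,300))]))
E
```

```text
[ 581.67274226 -143.1556905   207.89845927] [-3.13768608 -0.00565054  2.81614559] 0.005153029602478728
```

View pics/w1.png

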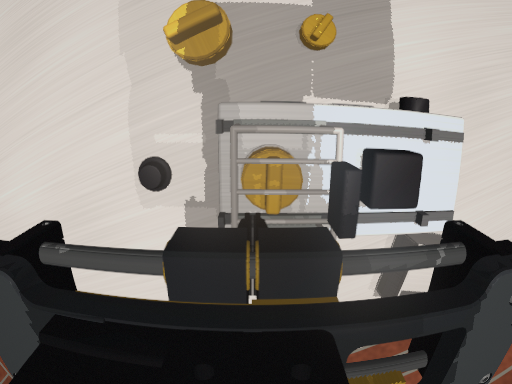

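View pics/ts1.png

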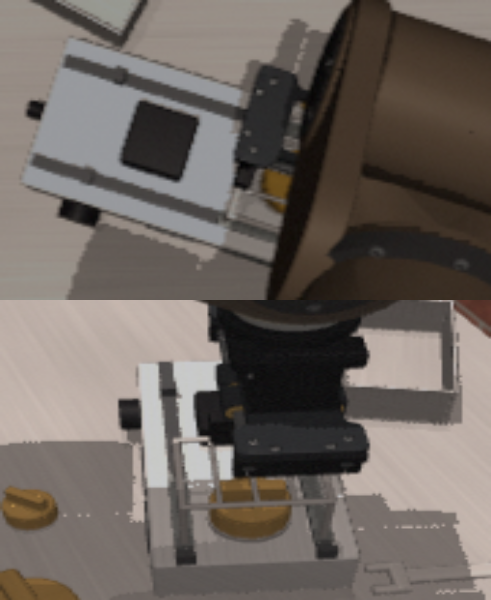

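The wrist view shows the closed fingers over the cage at (252,250) with the handle to their right at (343,195), so they are on the -y side. I'll lower to z≈160 and start pushing.

>>> {"op": "arm_command", "data": {"deltas": [[[1,-0.05,0.02,-0.24,0],[1,-0.05,0.02,-0.22,0],[1,0,0,0,0],[1,0,0,0,0]]]}}

```text
t: 2.63
eef_pos: [572.7, -130.7, 162.7]
tcp_rot: [-3.138, -0.003, 2.826]
ft_force: [0.2, -0.2, 0.6]
opening: 0.001
```

>>> {"op": "arm_command", "data": {"deltas": [[[1,0.06,0.19,0,0],[1,0.06,0.19,0,0],[1,0.06,0.19,0,0],[1,0.06,0.19,0,0],[1,0.06,0.19,0,0],[1,0.06,0.19,0,0],[1,0,0,0,0],[1,0,0,0,0]]]}}

```text
t: 3.3
eef_pos: [612.9, -8.4, 171.5]
tcp_rot: [-3.136, 0.004, 2.833]
ft_force: [-0.4, 0.0, 0.1]
opening: 0.004
```

>>> {"op": "arm_command", "data": {"deltas": [[[1,0.02,0.06,-0.06,0],[1,0.03,0.08,-0.03,0],[1,0.03,0.08,0,0],[1,0.02,0.05,0,0],[1,0,0,0,0]]]}}

```text
t: 3.72
eef_pos: [623.5, 18.3, 163.8]
tcp_rot: [-3.135, 0.006, 2.831]
ft_force: [-0.3, -0.5, 1.5]
opening: 0.008
```

```bash
python3 - <<'E'
from h import *
s,c=snap('wrist','w2');print(s['eef_pos'],s['tcp_rot'],s['ft_force'])
s,c=snap('side','s2')
cv2.imwrite('pics/s2c.png',cv2.resize(cv2.imread('pics/s2.png')[130:295,180:360],None,fx=3.6,fy=3.6))
E
```

```text
[623.46335479  18.25878557 163.84309944] [-3.13518499  0.00575229  2.83147897] [-0.33033109 -0.45341562  1.52242436]
```

View pics/w2.png

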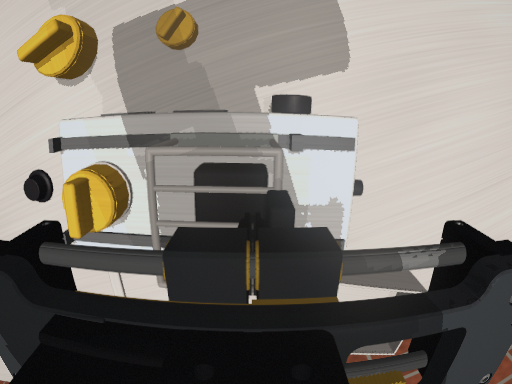

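View pics/s2c.png

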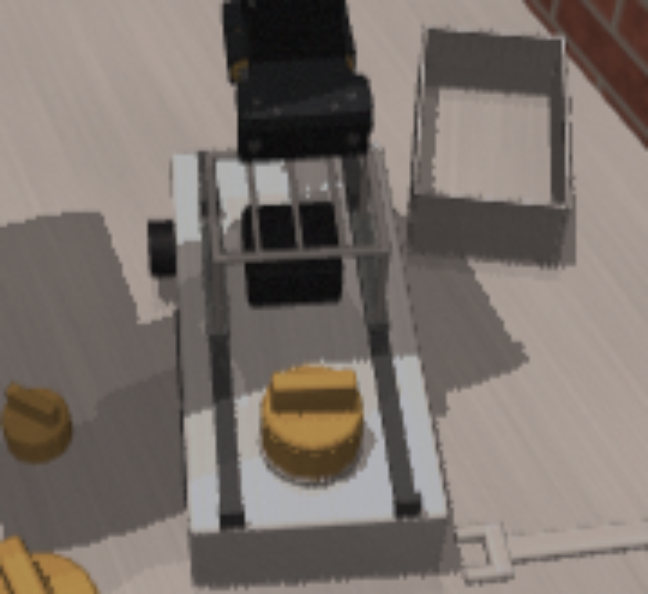

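The guard is now over the housing and the cap is uncovered. I'll keep pushing in small steps until the stop shows in the force.

>>> {"op": "arm_command", "data": {"deltas": [[[1,0.02,0.06,0,0],[1,0.02,0.06,0,0]]]}}

```text
t: 3.98
eef_pos: [626.4, 26.8, 163.6]
tcp_rot: [-3.13, 0.004, 2.831]
ft_force: [-17.5, -50.9, 10.5]
opening: 0.002
```

>>> {"op": "arm_command", "data": {"deltas": [[[1,0.02,0.06,0,0]]]}}

```text
t: 4.07
eef_pos: [626.3, 26.8, 163.7]
tcp_rot: [-3.118, 0.002, 2.832]
ft_force: [-22.8, -63.9, 13.0]
opening: 0.005
```

>>> {"op": "arm_command", "data": {"deltas": [[[1,0.02,0.06,0,0]]]}}

```text
t: 4.15
eef_pos: [626.1, 26.3, 163.9]
tcp_rot: [-3.105, -0.001, 2.833]
ft_force: [-16.4, -45.4, 9.1]
opening: 0.003
```

The stop is reached: the force rose to about 65 N and motion halted. I'll back off, rise, and go over the cap.

>>> {"op": "arm_command", "data": {"deltas": [[[1,-0.04,-0.12,0,0],[1,-0.04,-0.12,0.2,0],[1,-0.08,-0.25,0.1,0],[0,-0.1,-0.3,0,0],[0,-0.1,-0.3,0,0],[0,-0.1,-0.28,0,0],[0,0,0,0,0],[0,0,0,0,0],[0,0,0,0,0]]]}}

```text
t: 4.9
eef_pos: [579.2, -116.4, 195.2]
tcp_rot: [-3.103, 0.0, 2.83]
ft_force: [0.1, 0.3, -0.2]
opening: 0.365
```

```bash
python3 - <<'E'
from h import *
s,c=snap('wrist','w3');print(s['eef_pos'],s['tcp_rot'],s['opening'],s['ft_force'])
s,c=snap('side','s3')
cv2.imwrite('pics/s3c.png',cv2.resize(cv2.imread('pics/s3.png')[130:295,180:360],None,fx=3.6,fy=3.6))
E
```

```text
[ 579.19800613 -116.40909349  195.21828287] [-3.10348257e+00  4.53933789e-04  2.82997466e+00] 0.3653430779825595 [ 0.13875146  0.30988373 -0.24749829]
```

View pics/w3.png

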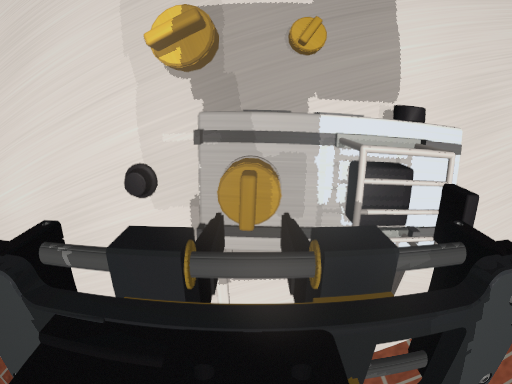

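View pics/s3c.png

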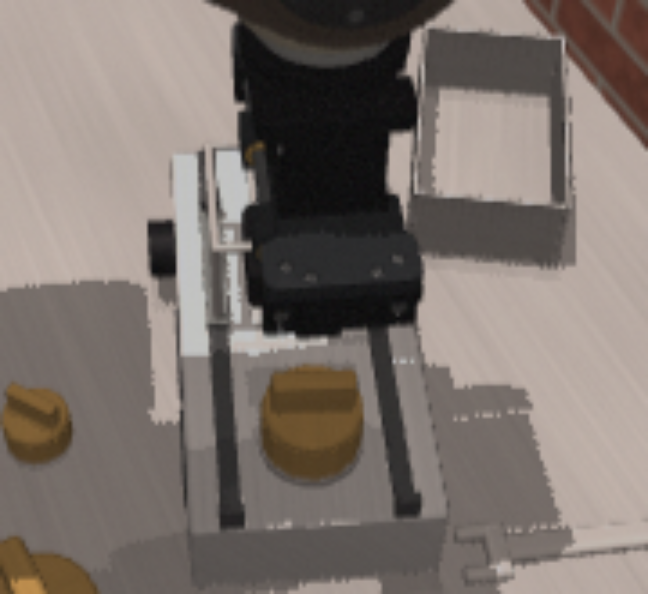

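```bash
cat >> h.py <<'E'
from scipy.spatial.transform import Rotation as Ro
def won(tag,u,v,z):
    d=json.load(open(f'pics/{tag}.json'));a=np.array([u-d['cx'],v-d['cy']]);r=np.hypot(*a);th=r/d['fx']
    ray=np.array([*(a/r*np.sin(th)),np.cos(th)]);T=np.array(d['tool_from_camera']);R=Ro.from_euler('xyz',d['rot']).as_matrix()
    o=R@T[:3,3]+d['eef'];q=R@T[:3,:3]@ray
    return (o+q*(z-o[2])/q[2]).round(1)
E
python3 - <<'E'
from h import *
cv2.imwrite('pics/w3c.png',cv2.resize(cv2.imread('pics/w3.png')[140:250,190:310],None,fx=5,fy=5))
cv2.imwrite('pics/s3d.png',cv2.resize(cv2.imread('pics/s3.png')[225:270,245:290],None,fx=12,fy=12))
E
```

```text
(no output)
```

View pics/w3c.png

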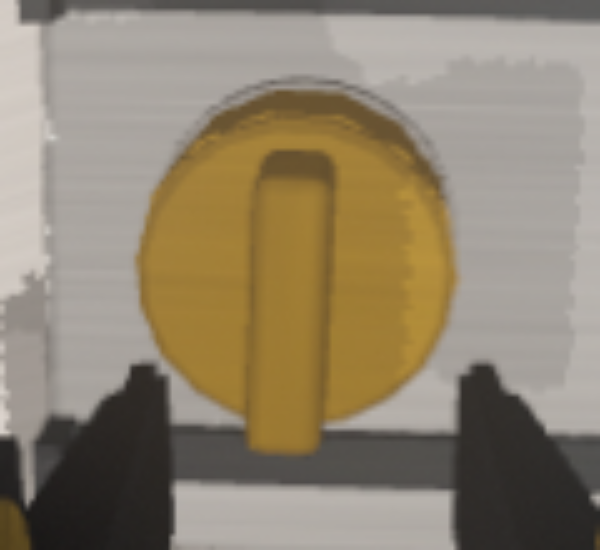

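View pics/s3d.png

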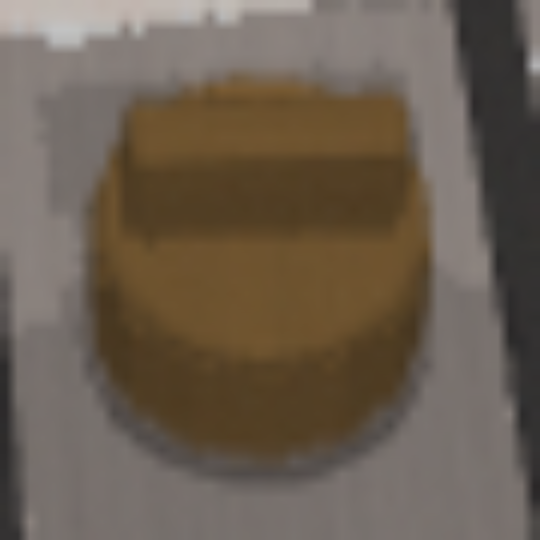

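```bash
python3 - <<'E'
from h import *
A=[won('w3',190+u/5-.4,140+v/5-.4,136) for u,v in[(256,180),(332,180),(322,452),(247,452)]]
B=[onz('side0',245+u/12-.46,225+v/12-.46,136) for u,v in[(128,100),(408,98),(408,158),(130,165)]]
for q in(A,B): print(np.array(q).tolist(),np.mean(q,0))
A=np.array(A);e=A[0]+A[1]-A[2]-A[3];print(np.degrees(np.arctan2(e[1],e[0])))
B=np.array(B);e=B[1]+B[2]-B[0]-B[3];print(np.degrees(np.arctan2(e[1],e[0])))
s=env.state();print(np.degrees(s['tcp_rot'][2]-np.pi),s['joints'])
E
```

```text
[[554.6, -120.6, 136.0], [558.2, -109.2, 136.0], [601.6, -124.7, 136.0], [598.0, -136.7, 136.0]] [ 578.1 -122.8  136. ]
[[558.7, -107.9, 136.0], [602.3, -125.9, 136.0], [597.0, -136.9, 136.0], [553.8, -120.1, 136.0]] [ 577.95 -122.7   136.  ]
159.99569637232898
-21.846918435886472
-17.781367479196845 [-0.29129335  0.46425986  1.66572351 -0.04499167  1.01247278 -1.5278858 ]
```

Both cameras put the wing at (578,-123) and at about -20 to -22°. I'll align and descend.

>>> {"op": "arm_command", "data": {"deltas": [[[0,-0.01,-0.07,0,-0.055],[0,0,0,-0.1,0],[0,0,0,-0.2,0],[0,0,0,-0.2,0],[0,0,0,-0.1,0],[0,0,0,0,0],[0,0,0,0,0]]]}}

```text
t: 5.58
eef_pos: [580.1, -116.2, 130.6]
tcp_rot: [-3.105, 0.001, 2.798]
ft_force: [-0.7, -0.2, 0.6]
opening: 0.948
```

>>> {"op": "arm_command", "data": {"deltas": [[[0,-0.02,-0.07,-0.06,-0.02],[0,-0.01,-0.04,-0.06,0],[0,0,0,0,0],[0,0,0,0,0]]]}}

```text
t: 5.92
eef_pos: [577.8, -127.9, 119.1]
tcp_rot: [-3.105, 0.003, 2.783]
ft_force: [-0.2, -0.5, 0.2]
opening: 1.0
```

>>> {"op": "arm_command", "data": {"deltas": [[[0,0,0.04,-0.05,0],[0,0,0.01,-0.02,0],[0,0,0,0,0]]]}}

```text
t: 6.17
eef_pos: [578.1, -123.0, 112.3]
tcp_rot: [-3.105, 0.005, 2.782]
ft_force: [0.3, 0.4, 1.0]
opening: 0.999
```

>>> {"op": "arm_command", "data": {"deltas": [[[1,0,0,0,0],[1,0,0,0,0],[1,0,0,0,0],[1,0,0,0,0],[1,0,0,0,0],[1,0,0,0,0],[1,0,0,0,0],[1,0,0,0,0],[1,0,0,0,0],[1,0,0,0,0],[1,0,0,0,0],[1,0,0,0,0]]]}}

```text
t: 7.17
eef_pos: [578.4, -122.7, 112.9]
tcp_rot: [-3.105, 0.006, 2.782]
ft_force: [0.4, -1.0, -0.6]
opening: 0.213
```

```bash
python3 - <<'E'
from h import *
s,c=snap('wrist','w4');print(s['eef_pos'],s['tcp_rot'],s['opening'],s['ft_force'],s['moment'])
E
```

```text
[ 578.42129567 -122.69126738  112.92443424] [-3.10484474  0.00562277  2.78230033] 0.21282064764968617 [ 0.39811218 -1.00593501 -0.56866529] [ 0.01832965  0.01200946 -0.0059978 ]
```

View pics/w4.png

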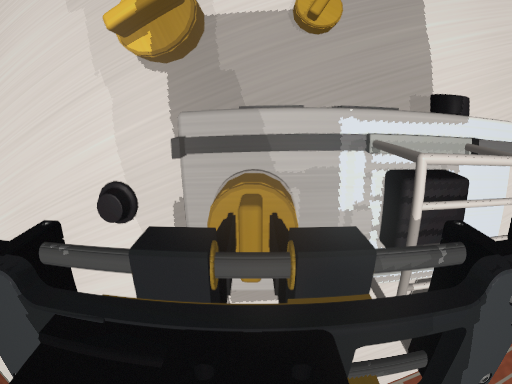

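The fingers straddle the wing and are still closing, so I'll let them finish.

>>> {"op": "arm_command", "data": {"deltas": [[[1,0,0,0,0],[1,0,0,0,0],[1,0,0,0,0],[1,0,0,0,0],[1,0,0,0,0]]]}}

```text
t: 7.63
eef_pos: [578.6, -122.2, 113.3]
tcp_rot: [-3.106, 0.006, 2.782]
ft_force: [-0.2, 0.6, 1.5]
opening: 0.136
```

>>> {"op": "arm_command", "data": {"deltas": [[[1,0,0,0,0.06],[1,0,0,0,0.06]]]}}

```text
t: 7.8
eef_pos: [579.0, -122.3, 113.3]
tcp_rot: [-3.106, 0.007, 2.878]
ft_force: [-0.6, 1.0, 2.1]
opening: 0.139
```

```bash
python3 - <<'E'
from h import *
s=env.state();print(s['eef_pos'],s['tcp_rot'],s['opening'],s['ft_force'],s['moment'])
E
```

```text
[ 578.9651843  -122.345975    113.30399086] [-3.10566915  0.00683832  2.87754151] 0.13929363393348293 [-0.61957587  1.04201709  2.09250607] [ 0.3497839   0.0287719  -0.41923489]
```

>>> {"op": "arm_command", "data": {"deltas": [[[1,0,0,0,0.05],[1,0,0,0,0.05]]]}}

```text
t: 7.97
eef_pos: [578.9, -122.3, 113.3]
tcp_rot: [-3.106, 0.007, 2.958]
ft_force: [-1.5, 1.0, 0.7]
opening: 0.138
```

```bash
python3 - <<'E'
from h import *
s=env.state();print(s['eef_pos'],s['tcp_rot'],s['opening'],s['ft_force'],s['moment'])
E
```

```text
[ 578.8904042  -122.29186341  113.33458993] [-3.10642997  0.0067177   2.95782086] 0.1384900207205889 [-1.4621945   1.03916492  0.71915526] [ 0.20273421  0.17097944 -0.88669399]
```

>>> {"op": "arm_command", "data": {"deltas": [[[1,0,0,0,0.07],[1,0,0,0,0.07]]]}}

```text
t: 8.13
eef_pos: [578.2, -122.1, 113.3]
tcp_rot: [-3.108, 0.005, 3.068]
ft_force: [-2.3, 1.3, 2.2]
opening: 0.161
```

```bash
python3 - <<'E'
from h import *
s,c=snap('wrist','w5');print(s['eef_pos'],s['tcp_rot'],s['opening'],s['ft_force'],s['moment'])
cv2.imwrite('pics/w5c.png',cv2.resize(c['frame'][140:320,150:370,::-1],None,fx=3,fy=3))
E
```

```text
[ 578.15139741 -122.13877355  113.28473346] [-3.10766852  0.00511669  3.06848756] 0.1614837219153135 [-2.340946    1.30332382  2.21097028] [ 0.33666861  0.55251221 -0.93830532]
```

View pics/w5c.png

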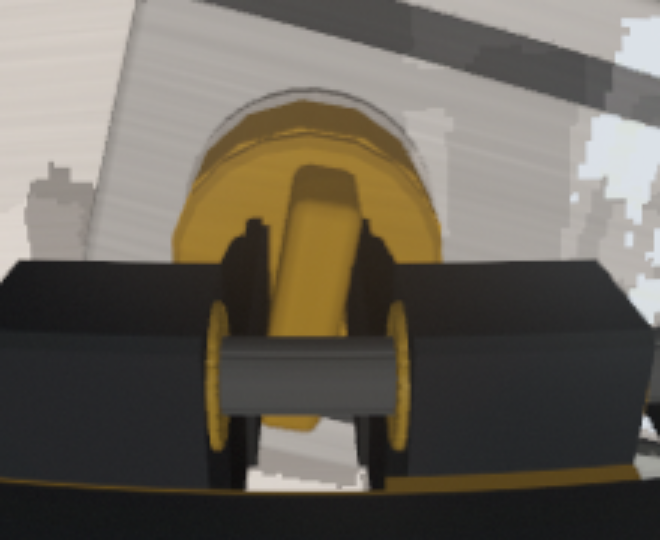

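In the w5 crop the wing (320,250) sits skewed between the fingers at 0.16 opening, so the + way is jammed. I'll try the other way.

>>> {"op": "arm_command", "data": {"deltas": [[[1,0,0,0,-0.1],[1,0,0,0,-0.1],[1,0,0,0,-0.1],[1,0,0,0,-0.1],[1,0,0,0,-0.1],[1,0,0,0,-0.1],[1,0,0,0,-0.1]]]}}

```text
t: 8.77
eef_pos: [576.1, -121.5, 113.2]
tcp_rot: [-3.107, 0.001, 2.492]
ft_force: [0.9, 2.8, 0.8]
opening: 0.136
```

```bash
python3 - <<'E'
from h import *
s,c=snap('wrist','w6');print(s['eef_pos'],s['tcp_rot'],s['opening'],s['ft_force'],s['moment'],s['joints'][5])
cv2.imwrite('pics/w6c.png',cv2.resize(c['frame'][140:320,150:370,::-1],None,fx=3,fy=3))
E
```

```text
[ 576.14149918 -121.48467724  113.22235973] [-3.10708755e+00  6.60485609e-04  2.49181655e+00] 0.13602494315051022 [0.89248548 2.79400092 0.79280071] [ 0.69216668 -0.30160882  0.04827584] -1.1966682380615619
```

View pics/w6c.png

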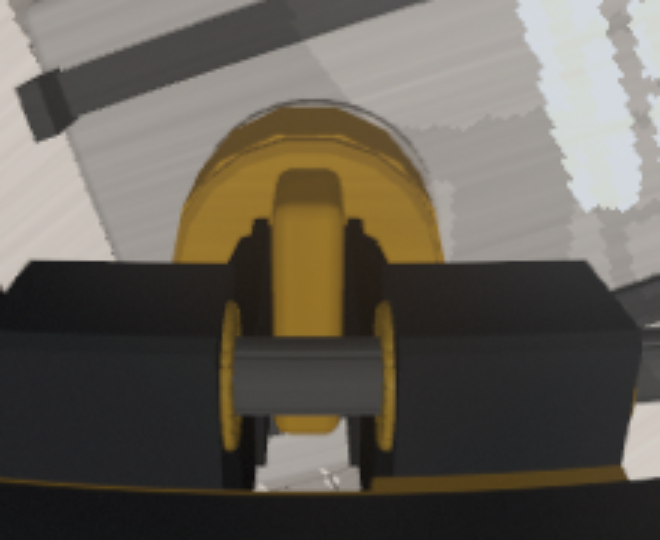

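The cap now turns with the fingers and the moment is near zero, so this is the free way. I'll continue to about 57°.

>>> {"op": "arm_command", "data": {"deltas": [[[1,0.01,-0.01,0,-0.11],[1,0.01,0,0,-0.11],[1,0,0,0,-0.11],[1,0,0,0,-0.11],[1,0,0,0,-0.11],[1,0,0,0,-0.11],[1,0,0,0,-0.1]]]}}

```text
t: 9.4
eef_pos: [577.7, -121.6, 113.3]
tcp_rot: [-3.106, -0.001, 1.872]
ft_force: [-0.3, 1.7, 0.5]
opening: 0.136
```

```bash
python3 - <<'E'
from h import *
s=env.state();print(s['eef_pos'],s['tcp_rot'],s['opening'],s['ft_force'],s['moment'],s['joints'][5])
E
```

```text
[ 577.68917372 -121.60527584  113.253067  ] [-3.10587056e+00 -7.18880256e-04  1.87239973e+00] 0.13607194273103423 [-0.3033773   1.67210544  0.50681926] [ 0.40205846 -0.02467693  0.04545464] -0.5947212084729758
```

>>> {"op": "arm_command", "data": {"deltas": [[[1,0,0,0,-0.07],[1,0,0,0,-0.05],[1,0,0,0,0]]]}}

```text
t: 9.65
eef_pos: [579.1, -121.7, 113.2]
tcp_rot: [-3.109, 0.001, 1.773]
ft_force: [-1.1, 1.0, 2.7]
opening: 0.134
```

```bash
python3 - <<'E'
from h import *
s=env.state();print(s['eef_pos'],s['tcp_rot'],s['opening'],s['ft_force'],s['moment'],s['joints'][5])
E
```

```text
[ 579.09793491 -121.74237754  113.21849567] [-3.10883410e+00  7.78784727e-04  1.77267268e+00] 0.13383227469443268 [-1.14008535  0.95930901  2.72065571] [0.04545789 0.31450146 0.05229999] -0.49863474679938674
```

Turned about 58° with low moment; next I'll lift gently.

>>> {"op": "arm_command", "data": {"deltas": [[[1,0,0,0.06,0],[1,0,0,0.06,0],[1,0,0,0.06,0]]]}}

```text
t: 9.9
eef_pos: [578.9, -122.0, 130.7]
tcp_rot: [-3.107, 0.001, 1.778]
ft_force: [0.3, 0.2, -1.9]
opening: 0.14
```

>>> {"op": "arm_command", "data": {"deltas": [[[1,0,0,0.07,0],[1,0,0,0.07,0],[1,0,0,0.07,0],[1,0,0,0,0]]]}}

```text
t: 10.23
eef_pos: [578.5, -122.3, 156.0]
tcp_rot: [-3.107, 0.001, 1.781]
ft_force: [0.3, -0.2, -1.7]
opening: 0.135
```

```bash
python3 - <<'E'
from h import *
s,c=snap('side','s7');print(s['eef_pos'],s['tcp_rot'],s['opening'],s['ft_force'])
cv2.imwrite('pics/s7c.png',cv2.resize(c['frame'][130:295,180:360,::-1],None,fx=3.6,fy=3.6))
E
```

```text
[ 578.54722738 -122.25164303  155.98377484] [-3.10732369e+00  1.15380797e-03  1.78061571e+00] 0.13516093984024866 [ 0.30795444 -0.20846128 -1.73026788]
```

View pics/s7c.png

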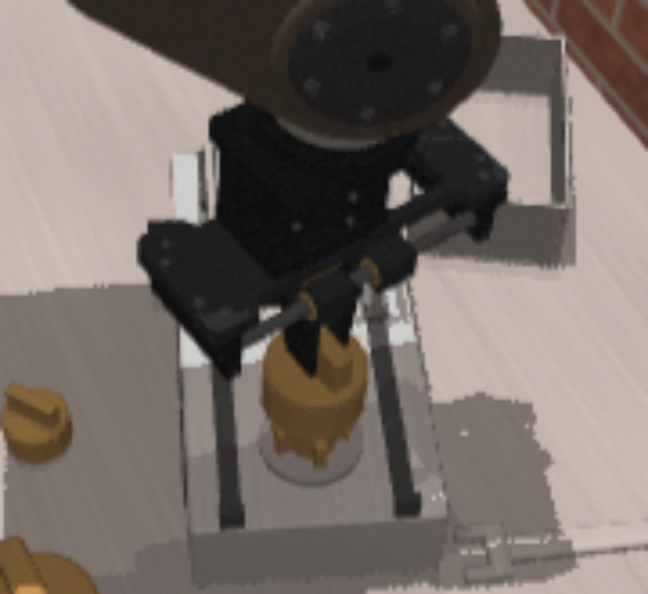

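The cap hangs in the fingers at crop (315,400), above the bare inlet. I'll lift on to about 100 mm total.

>>> {"op": "arm_command", "data": {"deltas": [[[1,0,0,0.12,0],[1,0,0,0.14,0],[1,0,0,0.14,0],[1,0,0,0.12,0],[1,0,0,0.06,0],[1,0,0,0,0],[1,0,0,0,0],[1,0,0,0,0],[1,0,0,0,0],[1,0,0,0,0]]]}}

```text
t: 11.12
eef_pos: [575.8, -121.5, 212.1]
tcp_rot: [-3.101, -0.003, 1.781]
ft_force: [0.2, -0.5, -1.4]
opening: 0.132
```

```bash
python3 - <<'E'
from h import *
s,c=snap('side','s8');print(s['eef_pos'],s['tcp_rot'],s['opening'],s['ft_force'],np.abs(s['qvel']).max())
cv2.imwrite('pics/s8c.png',cv2.resize(c['frame'][100:295,180:400,::-1],None,fx=3,fy=3))
snap('top','t8');snap('wrist','w8')
E
```

```text
[ 575.82150017 -121.49248753  212.05696186] [-3.10062216e+00 -2.55607297e-03  1.78108759e+00] 0.13172226674285373 [ 0.2074025  -0.49287916 -1.35429321] 0.009358758136785163
```

View pics/s8c.png

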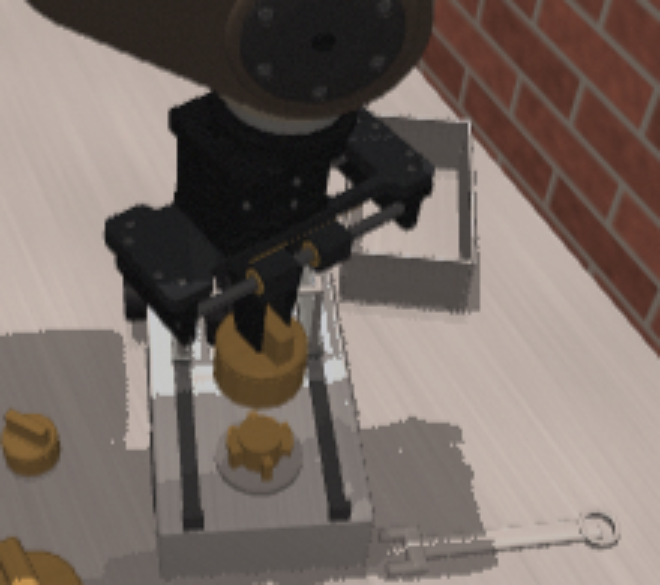

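View pics/w8.png

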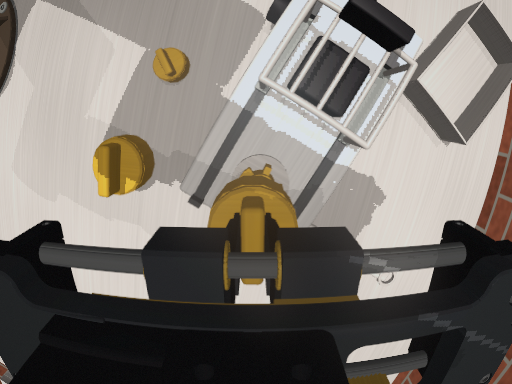

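The cap is held about 99 mm up, and the guard is still at its far stop over the housing. The pan, knob and wrench look undisturbed.

```bash
python3 - <<'E'
from h import *
print(env.job_done())
s=env.state();print(s['t'],s['eef_pos'],s['opening'],s['ft_force'])
E
```

```text
the job is handed in; nothing more can be done
None
the job is handed in; nothing more can be done
```

The wing cap is unscrewed and held in the air, the guard is at its far stop, and the job is handed in; no verdict is reported.

**Guard:** I pushed it along its rails with closed fingers until it hit the stop. The force rose to about 68 N at the fingers and motion halted. In the last side and wrist pictures it is still over the black housing.

**Cap:** I first turned it counter-clockwise (seen from above). It jammed, and the wrist picture showed the wing skewed in the fingers. Clockwise it turned freely, about 58° with almost no moment.

**Last checks:**
- **Lift:** the TCP rose from z 113 to z 212 mm, so the cap is about 99 mm up.
- **Grip:** the opening was 0.132, about the wing's 13 mm thickness, and the force reading was about 1.4 N downward, matching the cap's weight. The arm was practically still.
- **Bystanders:** the wrench and pan look undisturbed in the last side picture. The spare knob was last seen in an earlier wrist picture, and nothing went near it afterwards. I judged these by eye and did not measure them.
- **Tilt:** pushing against the stop left the tool tilted by about 2°, which I could not correct. It did no visible harm.

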